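Set the bench speed controller and start it

ROBOT

A 6-joint arm with a two-finger parallel gripper is mounted at the origin on a cart in front of the work surface, level with it; the furniture and walls round the work are solid. World frame = base frame: x ahead of the robot, y to its left, z up, the work surface at z = 0. Lengths are in m, angles in degrees, forces in N, time in s.
With the tool pointing down it reaches from about 0.325 to 1 m from the base axis. Payload 5.1 kg.
Tool frame: the origin (TCP) lies midway between the tips of the shut fingers; the grasp point (between the pads) lies 19 mm behind it; z points along the fingers, y is the line along which they close (so a half turn about z gives the same grasp; the last joint's range is limited). The gripper opens to 85 mm and grips with 20 to 120 N. Pads are 22 mm wide; open, the fingers measure 114 mm over their backs; the gripper's body (76 mm by 85 mm) begins 54 mm behind the grasp point. The pads swing forward as they close: fully open they stand 13 mm farther back than shut.
Start: joints at [71.7, 7.093, 94.555, -0, 78.352, -4.733], TCP at [0.153, 0.632, 0.231] pointing down, gripper open.
Joint ranges: [-149.61, 149.61], [-58.7, 133.49], [1.44, 155.28], [-77.14, 257.14], [18.33, 153.61], [-166.67, 166.67]. Speed limits (degrees/s): [147.25, 147.25, 180, 180, 180, 180].

INTERFACE

Orientations are given as a 3x3 rotation matrix whose columns are the frame's x, y, z axes.
In Python, from cell import status, imaging, bot, finder gives the robot as it stands.
- The arm moves only by the tool drive_tool, never from a script. Its argument "moves" is text: rows parted by semicolons, each of 5 numbers parted by spaces: the shift along the tool's x, y, z in mm, then the turn about the tool's z in rad, then the gripper command: -1 is shut, 1 is fully open, values between are in proportion. In form: dx dy dz spin jaw; .... A call has 1 to 12 rows; each row is the pose to reach, as a shift and turn from the pose commanded when the call began, along the tool's axes at that moment; what a row does not reach only later rows make up. A row lasts 1/8 s, in which the tool goes at most 62.5 mm and 10.7 degrees, less where a joint would pass 70% of its speed; a pose out of reach is approached as far as the arm can. A call with a gripper value outside its range is refused whole. The fingers move at their own pace and stop on an object; the grip force is fixed at half the most. Time passes only in rows, so rows that repeat a pose let the fingers close. It gives the time, the measured TCP pose, the force, the opening and the grip force at its end, in the units of the state.
- status.sense(): the state, without advancing time (a new reading comes with each control period).
- imaging.grab_frame(name): name is "side" or "top"; returns a dict with "frame" (384x512x3 uint8, red, green, blue), "depth" (384x512 float32, m along the optical axis (not along the pixel's ray), 0 where there is no reading), "fx", "fy", "cx", "cy" (pixels), "position" and "rotation" of the camera in the world. Camera axes: x right, y up, looking along -z (the intrinsics and any distortion apply to the point x, -y, -z); pixel columns grow to the right and rows downward; lengths in m; the calibration is good to about 2 mm. A picture is of the moment at which its call begins.
- bot.close_job(): hands the job in; it is judged then, once.
Trained networks look in a picture, given as the dict that the camera call returned (one of the last four; its "shot" number tells which), for a name from the list of things; names that differ only in an ending like _2 or _b are one class to them, and where a whole thing is asked for, a point or a joint stands for the part that bears it (a point fixed in the world has none). Each returns a list of dicts, best first, with "confidence" (0 to 1); they miss things now and then, are a little off and sometimes report something else, mostly with a low value. They report only what shows in the picture. A call takes as long as a camera call.
- finder.cut_out(label, picture): "region" (384x512 bool, what is visible of it) and "position" ([row, column] in pixels, amid what is visible of it).
- finder.landmark_of(label, picture): "position" ([row, column] in pixels: a listed point, or the origin of a listed thing).
The state is a dict: "time_s": time; "joint_positions": joint angles; "joint_vel": joint speeds; "joint_efforts": joint torques, N m; "tcp_pos": TCP position; "tool_rot": TCP orientation; "wrist_force": force on the tool from outside, world axes, zero at the start; "ft_torque": the same for the moment, N m; "width": finger opening in m; "grasp_force": force on a finger pad.
Only numpy, scipy, OpenCV 4.12 (cv2) and the standard library are available. Lean on these libraries where they do the work, as an engineer would, in place of code of your own. Each camera call takes 0.05 s, during which the arm holds its last target. There are 200 camera calls.

TASK

Set the speed controller: with a fingertip, push the pointer of its selector round, click by click, to the fifth setting (the bar is the first setting, the dots clockwise from it are the second to the seventh). Only then press the round start button down with a fingertip and let it come up again. Push gently and grip nothing: the controller must not be shoved or lifted, and the screwdriver, sanding block and tape measure beside it stay where they are.

Things in the scene. Friction and masses are not known exactly. Their poses are not given: they have to be found in the camera images.
- speed_box: the speed controller, a grey metal case 150 (x) x 220 (y) x 60 mm on 4 mm rubber feet, about 2.5 kg, standing loose on the bench (pushed sideways it slides at roughly 20 N). Origin: centre of its underside, on the bench; z up; x to its rear, y to its left; the flat top face is 64 mm above the origin
- selector_axis (a point): where the selector's upright axis meets the case's top face, at (-12, 30, 64) mm in the case frame. The scale round it is flat, 62 mm from the axis: a bar at the first setting, then six dots that grow clockwise. Pushing the pointer over a click takes about 3 N at 42 mm from the axis; crests lie half-way between settings
- speed_selector (a joint): angle of the selector, rad, growing clockwise from above. 0: pointer at the bar, along the case's +y. Seven click positions 0.524 rad (30 degrees) apart: 0 the first setting, 2.094 the fifth, 3.142 the seventh; stops 0.06 rad beyond first and last. Let go, it springs into the nearest click position. It starts at the first, second or third setting
- pointer_tip (a point): outer end of the pointer, at its top, 52 mm from the axis, 26 mm above the top face. The black selector has a round hub of 19 mm radius (24 mm in its lowest 5 mm) from which one straight pointer arm, 12 mm wide with a white line on top, reaches 52 mm from the axis; the arm fills the heights 4 to 26 mm above the top face
- start_button (a joint): how far the start button is pressed, in m: 0 up, 0.006 fully down; a spring pushes it up again, about 4 N at full travel
- start_button_top (a point): centre of the top of the start button, a grey round cap 28 mm across in a black collar, on the case's top face right of the selector (at (-12, -76) mm in the case frame)
- screwdriver: screwdriver with wooden handle, 188 mm long and up to 34 mm high, loose on the bench in front of the case; origin at its underside; to be left alone
- sanding: sanding block, 58 x 100 x 34 mm, loose on the bench left of the case; origin: centre of its underside; to be left alone
- tape: tape measure, 70 x 74 x 35 mm, loose on the bench right of the case; origin: centre of its underside; to be left alone

How it is judged:
By the outcome, as a careful person would: the job done as asked, in the order asked, and still so for the second after the job is handed in, with the robot touching nothing.
It also fails if it takes over 51 s, if anything falls off the work surface, if the arm or the gripper's body presses on something with over 40 N, if the wrist force passes 120 N, or if a joint passes its speed limit or range.

## Working session

There is one attempt and no reset: what is moved stays moved. The work goes in short steps, Python scripts to look and compute and a tool call to move; the robot and the scene stay as the last step left them, time stands still between calls to the robot, and variables do not carry over. Pictures are saved under pics/ and viewed, at most 10 in all, crops included, and the job is handed in when it is done.

Besides the shell and the picture viewer there is one more tool, called after "Emit:" by a JSON object that holds its "fn" and its "kwargs", one argument or row to a line. drive_tool: Moves the arm, as the interface text tells. Its arguments: {"type":"object","properties":{"moves":{"type":"string"}},"required":["moves"]}

```bash
mkdir -p pics; cat > h.py <<'E'
import numpy as np, cv2
from cell import status, imaging, bot, finder
def world(p,r,c,z=None):
    R=np.array(p["rotation"]);o=np.array(p["position"])
    d=np.array([(c-p["cx"])/p["fx"],-(r-p["cy"])/p["fy"],-1.0])
    if z is None:
        t=p["depth"][int(round(r)),int(round(c))]
    else: t=(z-o[2])/(R@d)[2]
    return o+R@d*t
E
python3 - <<'E'
from h import *
s=status.sense();print(s["tcp_pos"],np.round(s["tool_rot"],3).tolist(),s["width"])
ims=[]
for n in("top","side"):
    p=imaging.grab_frame(n);ims.append(p["frame"])
    print(n,np.round(p["position"],3),p["fx"],[k for k in p])
    for l in("speed_box","selector_axis","pointer_tip","start_button_top","screwdriver","sanding","tape"):
        for k in finder.landmark_of(l,p)[:1]:
            r,c=k["position"];z={"selector_axis":.064,"pointer_tip":.09}.get(l, 0 if "button" not in l else .075)
            print(l,round(k["confidence"],2),np.round([r,c],1),"depth",np.round(world(p,r,c),3),"plane",np.round(world(p,r,c,z),3))
cv2.imwrite("pics/a.png",cv2.resize(np.vstack(ims)[:,:,::-1],(400,600)))
cv2.imwrite("pics/top.png",ims[0][:,:,::-1])
cv2.imwrite("pics/side.png",ims[1][:,:,::-1])
E
```

```text
[0.15230723 0.63125717 0.23005853] [[-0.972, 0.235, -0.001], [0.235, 0.972, -0.002], [0.0, -0.002, -1.0]] 0.08599749865574197
top [ 4.020e-01 -1.000e-03  1.278e+00] 483.5773090399437 ['frame', 'depth', 'fx', 'fy', 'cx', 'cy', 'position', 'rotation', 'shot']
speed_box 0.83 [198.4 239.7] depth [0.545 0.014 0.06 ] plane [0.552 0.014 0.   ]
selector_axis 0.79 [190.7 223. ] depth [0.56  0.055 0.089] plane [0.563 0.056 0.064]
pointer_tip 0.81 [173.3 218.5] depth [0.608 0.069 0.062] plane [0.603 0.068 0.09 ]
start_button_top 0.5 [204.7 263.9] depth [ 0.528 -0.047  0.086] plane [ 0.529 -0.048  0.075]
screwdriver 0.6 [242.7 226.3] depth [0.434 0.046 0.018] plane [0.434 0.046 0.   ]
sanding 0.8 [183.3 167.4] depth [0.583 0.202 0.032] plane [0.588 0.208 0.   ]
tape 0.96 [209.4 302. ] depth [ 0.524 -0.148  0.037] plane [ 0.527 -0.152  0.   ]
side [0.436 0.767 0.438] 373.55242986849703 ['frame', 'depth', 'fx', 'fy', 'cx', 'cy', 'position', 'rotation', 'shot']
speed_box 0.64 [229.1 251.5] depth [0.548 0.126 0.065] plane [0.568 0.015 0.   ]
selector_axis 0.79 [212.6 255.3] depth [0.549 0.076 0.076] plane [0.552 0.053 0.064]
pointer_tip 0.89 [203.5 226.7] depth [0.624 0.021 0.065] plane [0.611 0.071 0.09 ]
start_button_top 0.71 [240.  307.4] depth [0.437 0.043 0.   ] plane [0.436 0.167 0.075]
screwdriver 0.57 [239.7 306.9] depth [0.438 0.043 0.001] plane [0.438 0.042 0.   ]
sanding 0.79 [276.3 220.9] depth [0.582 0.245 0.033] plane [0.594 0.202 0.   ]
tape 0.39 [199.3 274.7] depth [ 0.518 -0.018  0.065] plane [ 0.533 -0.156  0.   ]
```

View pics/top.png

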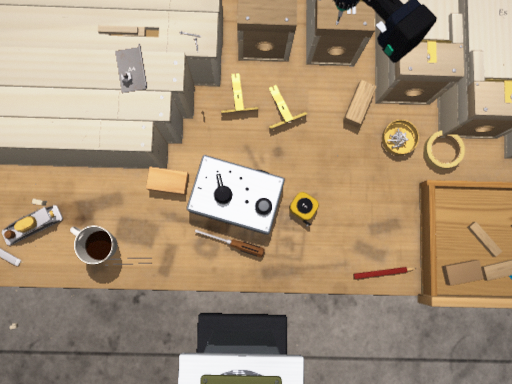

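View pics/side.png

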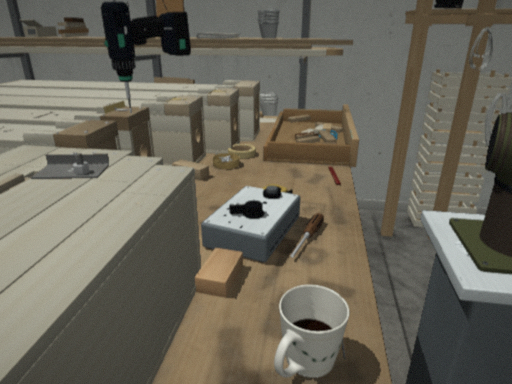

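The case is at about (205, 238) in the top view. Its pointer aims up-left of vertical, near (178, 219), and the button is at (205, 263). That looks like the third setting. I'll refine the case pose and the pointer angle.

```bash
cat >> h.py <<'E'
def measure(p):
    m=finder.cut_out("speed_box",p)[0]["region"]|finder.cut_out("speed_selector",p)[0]["region"]|finder.cut_out("start_button",p)[0]["region"]
    rr,cc=np.nonzero(m)
    P=np.array([world(p,r,c) for r,c in zip(rr,cc)])
    k=P[:,2]>.055
    Q=np.array([world(p,r,c,.064)[:2] for r,c in zip(rr[k],cc[k]) if p["depth"][r,c]>0])*1000
    (cx,cy),(w,h),a=cv2.minAreaRect(Q.astype(np.float32))
    s=P[(P[:,2]>.079)&(P[:,2]<.1)]
    return (cx,cy,w,h,a),s
E
python3 - <<'E'
from h import *
p=imaging.grab_frame("top")
b,s=measure(p);print(np.round(b,1),len(s))
a=np.radians(b[4]); 
yaw=min([a+k*np.pi/2 for k in range(-4,4)],key=lambda t:abs(t+np.radians(18)))
R=np.array([[np.cos(yaw),-np.sin(yaw)],[np.sin(yaw),np.cos(yaw)]])
c=np.array(b[:2])
ax=c+R@[-12,30];bt=c+R@[-12,-76];print("yaw",np.degrees(yaw),"axis",ax,"button",bt)
q=s[:,:2]*1000-ax; q=q[np.hypot(*q.T)<60]; far=q[np.hypot(*q.T)>25]
ang=np.degrees(np.arctan2(*far.mean(0)[::-1]));print("ptr world",ang,"sel",90+np.degrees(yaw)-ang,len(far), "hub c",ax+q[np.hypot(*q.T)<25].mean(0))
bb=s[np.hypot(*(s[:,:2]*1000-bt).T)<18];print("btn",bb.mean(0),bb[:,2].max(),len(bb))
# obstacles heights along path
for x in(.3,.4,.5,.6,.65,.7):
  for y in(.1,.2,.3,.4):
    R3=np.array(p["rotation"]);v=R3.T@(np.array([x,y,.0])-p["position"]);r=p["cy"]-p["fy"]*v[1]/-v[2];cc=p["cx"]+p["fx"]*v[0]/-v[2]
    if 0<=r<384 and 0<=cc<512: print(x,y,world(p,min(r,383),min(cc,511))[2].round(3),end="; ")
f=p["frame"][145:245,175:295,::-1];cv2.imwrite("pics/crop.png",cv2.resize(f,None,fx=5,fy=5,interpolation=cv2.INTER_CUBIC))
E
```

```text
[555.9  25.  218.7 149.3  75.3] 351
yaw -14.695671081542969 axis [551.93126444  57.05693614] button [525.04066896 -45.47547764]
ptr world 14.59117310687928 sel 60.71315581157775 54 hub c [552.94249625  57.14786897]
btn [ 0.52488533 -0.04500097  0.08512263] 0.09092966994360663 101
0.3 0.1 -0.79; 0.3 0.2 -0.8; 0.3 0.3 -0.795; 0.3 0.4 -0.79; 0.4 0.1 -0.005; 0.4 0.2 0.001; 0.4 0.3 0.003; 0.4 0.4 0.044; 0.5 0.1 0.035; 0.5 0.2 -0.004; 0.5 0.3 0.0; 0.5 0.4 0.0; 0.6 0.1 0.063; 0.6 0.2 0.033; 0.6 0.3 0.001; 0.6 0.4 -0.002; 0.65 0.1 0.064; 0.65 0.2 0.001; 0.65 0.3 0.128; 0.65 0.4 0.127; 0.7 0.1 0.001; 0.7 0.2 0.02; 0.7 0.3 0.225; 0.7 0.4 0.224;
```

View pics/crop.png

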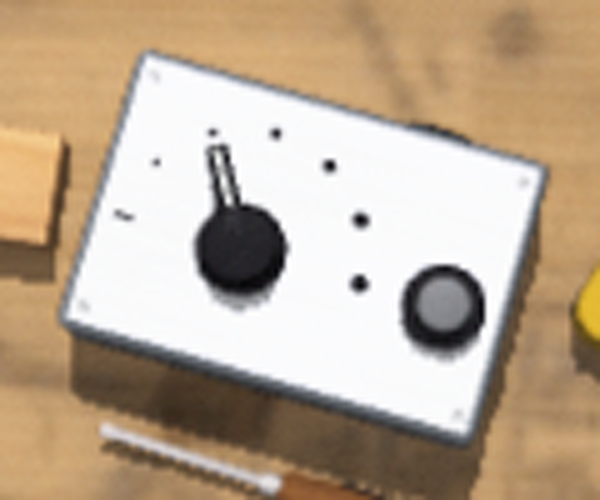

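The pointer is at the third setting: the third mark, at about (212, 132) in the crop, lines up with it. I'll go above the spot on its counter-clockwise side.

Emit:
{"fn": "drive_tool", "kwargs": {
  "moves": "-545 -417 0 -0.504 -1;-545 -417 0 -0.504 -1;-545 -417 0 -0.504 -1;-545 -417 0 -0.504 -1;-545 -417 0 -0.504 -1;-545 -417 0 -0.504 -1;-545 -417 0 -0.504 -1;-545 -417 0 -0.504 -1;-545 -417 0 -0.504 -1;-545 -417 0 -0.504 -1;-545 -417 40 -0.504 -1;-545 -417 90 -0.504 -1"
}}

```text
time_s: 2.5
tcp_pos: [0.5885, 0.0959, 0.1435]
tool_rot: [[-0.966, -0.26, 0.007], [-0.26, 0.966, 0.0], [-0.007, -0.002, -1.0]]
wrist_force: [1.1, 0.3, -0.7]
width: -0.0004
grasp_force: 0.0
```

Emit:
{"fn": "drive_tool", "kwargs": {
  "moves": "0 0 0 0 -1;0 0 0 0 -1"
}}

```text
time_s: 2.75
tcp_pos: [0.585, 0.0992, 0.1429]
tool_rot: [[-0.964, -0.264, 0.002], [-0.264, 0.964, 0.0], [-0.002, -0.0, -1.0]]
wrist_force: [-0.0, -0.1, 0.7]
width: 0.0001
grasp_force: 0.0
```

```bash
python3 - <<'E'
from h import *
s=status.sense();print(s["time_s"],s["tcp_pos"],np.round(s["tool_rot"],3).tolist(),s["wrist_force"])
f=imaging.grab_frame("side")["frame"][90:270,160:400,::-1];cv2.imwrite("pics/s2.png",cv2.resize(f,None,fx=3,fy=3))
E
```

```text
2.75 [0.58502695 0.09915706 0.14290956] [[-0.964, -0.264, 0.002], [-0.264, 0.964, 0.0], [-0.002, -0.0, -1.0]] [-0.02745523 -0.10669494  0.74139172]
```

View pics/s2.png

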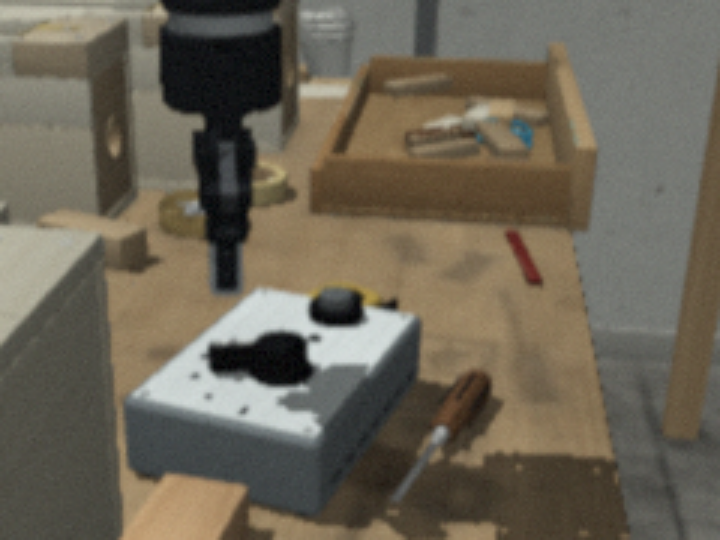

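The fingers are shut and hang behind and left of the pointer, clear of it. I'll lower the tip beside the arm and approach it.

Emit:
{"fn": "drive_tool", "kwargs": {
  "moves": "0 0 30 0 -1;0 0 50 0 -1;0 0 60 0 -1;0 0 67 0 -1;0 0 67 0 -1;0 -3 67 0 -1;0 -6 67 0 -1;0 -9 67 0 -1;0 -11 67 0 -1;0 -13 67 0 -1;0 -13 67 0 -1"
}}

```text
time_s: 4.18
tcp_pos: [0.588, 0.0865, 0.0744]
tool_rot: [[-0.965, -0.264, 0.0], [-0.264, 0.965, 0.001], [-0.0, 0.001, -1.0]]
wrist_force: [-0.3, 2.3, -0.4]
width: -0.0
grasp_force: 1.3
```

Emit:
{"fn": "drive_tool", "kwargs": {
  "moves": "-1.5 -3.7 0 0.087 -1;-2.7 -7.6 0 0.175 -1;-3.3 -9.9 0 0.227 -1;-3.7 -12.3 0 0.279 -1;-4.1 -14.7 0 0.332 -1;-4.2 -17.2 0 0.384 -1;-4.3 -19.6 0 0.436 -1;-4.3 -21.2 0 0.471 -1;-4.3 -21.2 0 0.471 -1"
}}

```text
time_s: 5.3
tcp_pos: [0.5975, 0.067, 0.0742]
tool_rot: [[-0.979, 0.202, -0.0], [0.202, 0.979, 0.0], [0.0, 0.0, -1.0]]
wrist_force: [-0.3, 2.2, -0.7]
width: -0.0002
grasp_force: 1.0
```

```bash
cat >> h.py <<'E'
def sel(p):
    for l in("pointer_tip","selector_axis"):
        for k in finder.landmark_of(l,p)[:1]: print(l,k["confidence"],world(p,*k["position"],.09 if l[0]=="p" else .064)[:2])
E
python3 - <<'E'
from h import *
p=imaging.grab_frame("top"); sel(p)
f=p["frame"][145:245,175:295,::-1];cv2.imwrite("pics/c3.png",cv2.resize(f,None,fx=5,fy=5,interpolation=cv2.INTER_CUBIC))
E
```

```text
pointer_tip 0.51 [0.60264752 0.04174707]
selector_axis 0.94 [0.56211014 0.0549765 ]
```

View pics/c3.png

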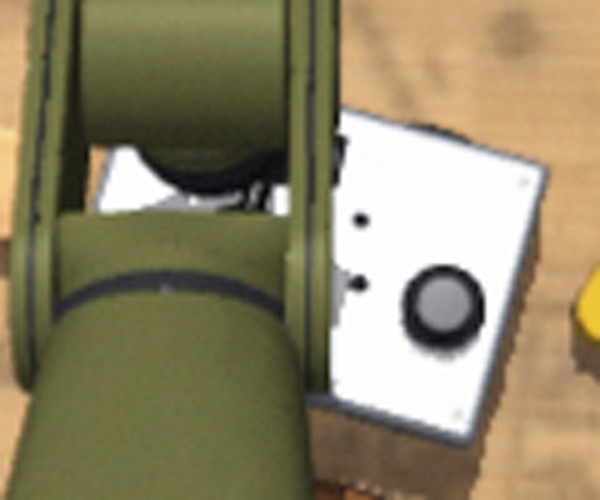

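The case hasn't moved (its corners are where they were), and the visible white line at about (262, 195) fits the fourth setting. I'll go on over the next crest.

Emit:
{"fn": "drive_tool", "kwargs": {
  "moves": "-1.5 -3.7 0 0.087 -1;-2.7 -7.6 0 0.175 -1;-3.2 -9.9 0 0.227 -1;-3.6 -12.3 0 0.279 -1;-3.9 -14.7 0 0.332 -1;-4.1 -17.1 0 0.384 -1;-4.1 -17.1 0 0.384 -1"
}}

```text
time_s: 6.32
tcp_pos: [0.5983, 0.0487, 0.0744]
tool_rot: [[-0.833, 0.554, 0.0], [0.554, 0.833, -0.001], [-0.001, -0.001, -1.0]]
wrist_force: [0.6, -0.1, -0.2]
width: -0.0001
grasp_force: 0.0
```

```bash
python3 - <<'E'
from h import *
p=imaging.grab_frame("top"); sel(p); q=imaging.grab_frame("side"); sel(q)
f=p["frame"][145:245,175:295,::-1];g=q["frame"][140:240,190:310,::-1]
cv2.imwrite("pics/c4.png",cv2.resize(np.hstack([f,g]),None,fx=3.3,fy=3.3,interpolation=cv2.INTER_CUBIC))
E
```

```text
pointer_tip 0.53 [0.58697606 0.0167066 ]
selector_axis 0.74 [0.55946061 0.05868076]
selector_axis 0.93 [0.55918018 0.06119254]
```

View pics/c4.png

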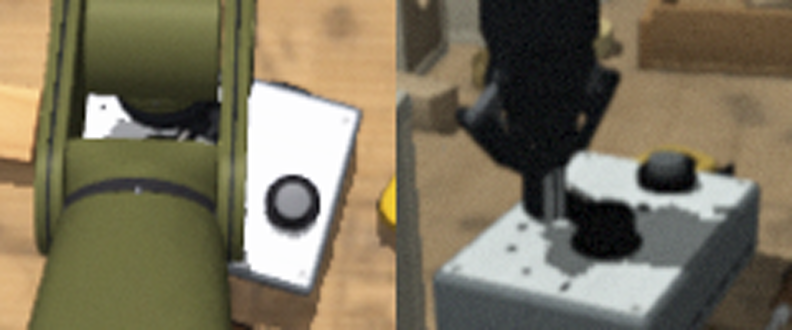

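The force is zero, so the pointer has sprung over the crest. I'll back off, rise and go above the button.

Emit:
{"fn": "drive_tool", "kwargs": {
  "moves": "0 5 0 0 -1;0 10 0 0 -1;0 10 -30 0 -1;0 10 -60 0 -1;0 10 -65 0 -1;3 -35 -65 0 -1;6 -80 -65 0 -1;9 -119 -65 0 -1;9 -119 -65 0 -1;9 -119 -65 0 -1;9 -119 -65 0 -1"
}}

```text
time_s: 8.0
tcp_pos: [0.5251, -0.0441, 0.139]
tool_rot: [[-0.833, 0.554, -0.0], [0.554, 0.833, 0.0], [0.0, 0.0, -1.0]]
wrist_force: [0.5, 0.9, 0.5]
width: 0.0002
grasp_force: 0.0
```

```bash
python3 - <<'E'
from h import *
p=imaging.grab_frame("top"); sel(p); q=imaging.grab_frame("side"); sel(q)
f=p["frame"][145:245,175:295,::-1];g=q["frame"][140:240,190:310,::-1]
cv2.imwrite("pics/c5.png",cv2.resize(np.hstack([f,g]),None,fx=3.3,fy=3.3,interpolation=cv2.INTER_CUBIC))
E
```

```text
pointer_tip 0.63 [0.58563828 0.01046287]
selector_axis 0.82 [0.55437378 0.05826596]
pointer_tip 0.9 [0.59141087 0.02154195]
selector_axis 0.57 [0.56557055 0.06224939]
```

View pics/c5.png

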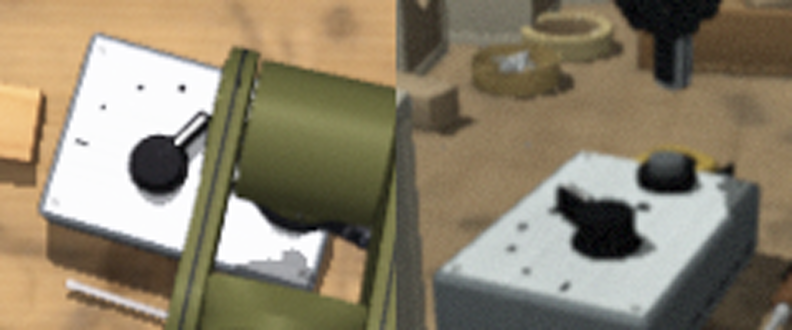

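The pointer now aims along the fifth mark, with the bar and dots 2 to 4 visible left of it at about (82, 142), (102, 107), (140, 88) and (182, 88). The case is unmoved. Next I'll press the button while watching the force.

Emit:
{"fn": "drive_tool", "kwargs": {
  "moves": "0 0 20 0 -1;0 0 35 0 -1;0 0 45 0 -1;0 0 49 0 -1;0 0 51 0 -1;0 0 52 0 -1;0 0 53 0 -1;0 0 54 0 -1;0 0 54 0 -1"
}}

```text
time_s: 9.43
tcp_pos: [0.525, -0.0449, 0.0857]
tool_rot: [[-0.832, 0.554, 0.001], [0.554, 0.832, -0.0], [-0.001, 0.0, -1.0]]
wrist_force: [-0.0, 0.4, 0.7]
width: 0.0002
grasp_force: 0.6
```

Emit:
{"fn": "drive_tool", "kwargs": {
  "moves": "0 0 1 0 -1;0 0 2 0 -1;0 0 2 0 -1"
}}

```text
time_s: 9.8
tcp_pos: [0.525, -0.0449, 0.0835]
tool_rot: [[-0.832, 0.555, 0.001], [0.555, 0.832, -0.0], [-0.001, 0.0, -1.0]]
wrist_force: [-0.2, 0.6, 3.3]
width: -0.0
grasp_force: 1.1
```

Emit:
{"fn": "drive_tool", "kwargs": {
  "moves": "0 0 1 0 -1;0 0 2 0 -1;0 0 2 0 -1"
}}

```text
time_s: 10.18
tcp_pos: [0.525, -0.0449, 0.0815]
tool_rot: [[-0.832, 0.555, 0.001], [0.555, 0.832, -0.0], [-0.001, 0.0, -1.0]]
wrist_force: [0.9, -0.9, 3.5]
width: -0.0002
grasp_force: 1.6
```

Emit:
{"fn": "drive_tool", "kwargs": {
  "moves": "0 0 1 0 -1;0 0 2 0 -1;0 0 2 0 -1"
}}

```text
time_s: 10.55
tcp_pos: [0.525, -0.0449, 0.0799]
tool_rot: [[-0.832, 0.555, 0.0], [0.555, 0.832, -0.0], [-0.0, 0.0, -1.0]]
wrist_force: [-0.9, -0.0, 7.1]
width: -0.0
grasp_force: 3.1
```

Emit:
{"fn": "drive_tool", "kwargs": {
  "moves": "0 0 0.7 0 -1;0 0 1.2 0 -1;0 0 1.2 0 -1"
}}

```text
time_s: 10.92
tcp_pos: [0.5251, -0.0449, 0.0798]
tool_rot: [[-0.832, 0.554, 0.0], [0.554, 0.832, -0.0], [-0.0, -0.0, -1.0]]
wrist_force: [-3.6, 0.2, 12.0]
width: -0.0003
grasp_force: 6.1
```

It has hit a firm stop after about 6 mm of travel, so the button is fully down. I'll release it, retreat and check.

Emit:
{"fn": "drive_tool", "kwargs": {
  "moves": "0 0 -3 0 -1;0 0 -8 0 -1;0 0 -15 0 -1;0 0 -40 0 -1;0 0 -90 0 -1;0 0 -120 0 -1;0 -50 -130 0 -1;0 -100 -130 0 -1;0 -150 -130 0 -1;0 -180 -130 0 -1;0 -180 -130 0 -1;0 -180 -130 0 -1"
}}

```text
time_s: 12.42
tcp_pos: [0.4249, -0.1941, 0.2078]
tool_rot: [[-0.832, 0.555, -0.001], [0.555, 0.832, 0.001], [0.001, 0.0, -1.0]]
wrist_force: [0.4, 0.1, 0.4]
width: 0.0002
grasp_force: 0.0
```

```bash
python3 - <<'E'
from h import *
p=imaging.grab_frame("top"); sel(p)
bt=np.array([.525,-.0453])
for l in("screwdriver","sanding","tape"):
    for k in finder.landmark_of(l,p)[:1]: print(l,np.round(k["position"],1))
print(np.round(measure(p)[0],1))
s=measure(p)[1];bb=s[np.hypot(*(s[:,:2]-bt).T)<.011];print("btn z",np.median(bb[:,2]),len(bb))
f=p["frame"][145:260,175:325,::-1];cv2.imwrite("pics/c6.png",cv2.resize(f,None,fx=4,fy=4,interpolation=cv2.INTER_CUBIC))
E
```

```text
pointer_tip 0.58 [0.58426843 0.01464591]
selector_axis 0.72 [0.56619113 0.05510527]
screwdriver [243.9 228.1]
sanding [181.5 169.2]
tape [207.8 303.9]Traceback (most recent call last):
  File "<stdin>", line 6, in <module>
  File "h.py", line 11, in measure
    m=finder.cut_out("speed_box",p)[0]["region"]|finder.cut_out("speed_selector",p)[0]["region"]|finder.cut_out("start_button",p)[0]["region"]
                                                 ~~~~~~~~~~~~~~~~~~~~~~~~~~~~~~~~~~^^^
IndexError: list index out of range
```

```bash
python3 - <<'E'
from h import *
p=imaging.grab_frame("top")
f=p["frame"][145:260,175:325,::-1];cv2.imwrite("pics/c6.png",cv2.resize(f,None,fx=4,fy=4,interpolation=cv2.INTER_CUBIC))
E
```

```text
(no output)
```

View pics/c6.png

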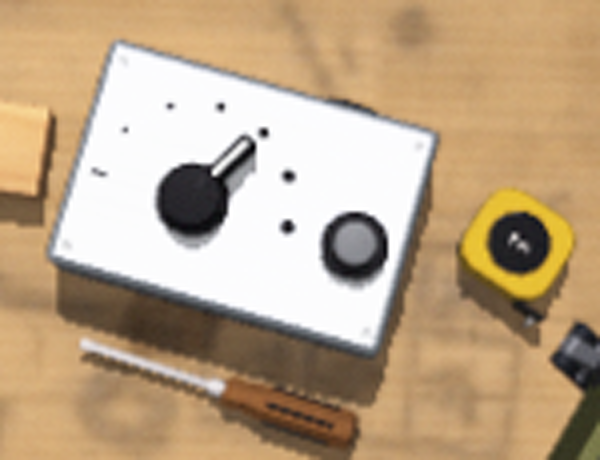

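The pointer at (250, 145) aims at the fifth mark, the dot at (264, 132). The button at (355, 240) is free, and the case and the three loose things are where they were. I'll hand in the job.

```bash
python3 -c "
from cell import bot
print(bot.close_job())"
```

```text
the job is handed in; nothing more can be done
None
```

The selector was pushed click by click from the third to the fifth setting, then the start button was pressed fully down and released; in the last picture the case, screwdriver, sanding block and tape measure are where they were, and the job was handed in at about 12.5 s.

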